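# Sort the finished automaton parts off the filing bench

## Task

Clear the mixed parts off the filing bench, each to where its kind is kept. Lay both steel flywheels flat on the floor of the leaning tin bin, side by side with their arbors up; stand the large brass fusee in the wide bay and the small fusee in the narrow bay of the wooden tray; and lay the rosewood base on the sloping rest, moulded face up, pointing straight up the slope with one short end right up against the cleat. The blue bird's head and the brass bell are still being worked on: leave them where they are.

Things in the scene. Friction and masses are not known exactly. Their poses are not given: they have to be found in the camera images.
- flywheel_large_c (a point): larger steel flywheel, loose, flat, arbor up: five-spoked rim 66 mm across, 14 mm thick; from its middle a plain round steel arbor 14 mm across stands up, clear from 14 to 40 mm above the underside (good to pinch). 0.26 kg. Point on its axis, half-way up (20 mm above the underside); z is the axis, up
- flywheel_small_c (a point): smaller steel flywheel, loose, flat, arbor up: three-spoked rim 50 mm across, 14 mm thick; round steel arbor 12 mm across, clear from 14 to 36 mm above the underside. 0.15 kg. Point on its axis, half-way up (18 mm above the underside); z is the axis, up
- fusee_large_c (a point): larger brass fusee, loose, standing on its wide end: grooved cone, round foot 64 mm across and 7 mm thick, narrowing to 24 mm across at 50 mm up; above that a round steel arbor 12 mm across, from 50 to 76 mm above the underside. 0.45 kg. Point on its axis, half-way up (38 mm above the underside); z is the axis, up
- fusee_small_c (a point): smaller brass fusee, loose, standing on its wide end: grooved cone, round foot 44 mm across and 5 mm thick, narrowing to 20 mm across at 34 mm up; above that a round steel arbor 10 mm across, from 34 to 58 mm above the underside. 0.20 kg. Point on its axis, half-way up (29 mm above the underside); z is the axis, up
- base_block_c (a point): rosewood base, loose, lying flat: dark block 90 mm long (its x), 60 mm wide (its y), 24 mm high; the lower 16 mm are full size, above that the top steps in 5 mm and more all round. 0.13 kg. Point at its centre, half-way up (12 mm above the underside); z is up
- tin_bin: open tin bin on brass pivots between wooden cheeks (out to y +-110 mm), held leaning 0.15-0.35 rad towards the robot by wing nuts. Origin midway between pivots, 64 mm above bench; axes lean with it: z square to its floor, x up the sloping floor to the tall back wall, y along the pivots. Inner floor at z -30 mm, x +-55, y +-80 mm; walls 2.5 mm thick, front up to z 10, sides 10-30, back 30 mm
- fusee_tray: fixed wooden tray, brass corners, one partition: 98 mm (x) by 166 mm (y), any yaw. Origin at the centre of its underside. Inner floor 5 mm above the bench; walls and partition 6 mm thick, tops 30 mm above the bench. Wide bay 86 mm (x) by 86 mm (y), centre at x 0, y +34 mm; narrow bay 86 mm (x) by 62 mm (y), centre at x 0, y -46 mm
- sloping_rest: fixed wooden board sloping at 0.35 rad, low edge towards the robot, dark wooden cleat along the low edge. Origin on the board's face at the middle of the foot of the cleat's upper side, 18 mm above the bench; axes: x up the slope, y along the cleat, z square to the board. Clear board x 0 to 143 mm, y +-72 mm; cleat x -12 to 0 mm, 14 mm high
- bird_head_c (a point): the enamelled blue songbird head with brass beak and collar, loose, 46 mm high and 41 mm across: not part of the job, it stays where it is. The point is on the axis of its collar, half-way up
- bell_c (a point): a small brass bell, loose, a smooth dome 52 mm across and 31 mm high, mouth down, with a thin stud on top: not part of the job, it stays where it is. The point is on its axis, half-way up

How it is judged:
By the outcome, as a careful person would: the job done as asked, in the order asked, and still so for the second after the job is handed in, with the robot touching nothing.
It also fails if it takes over 138 s, if anything falls off the work surface, if the arm or the gripper's body presses on something with over 40 N, if the wrist force passes 120 N, or if a joint passes its speed limit or range.

## Robot

A 6-joint arm with a two-finger parallel gripper is mounted at the origin on the work surface. World frame = base frame: x ahead of the robot, y to its left, z up, the work surface at z = 0. Lengths are in m, angles in rad, forces in N, time in s.
With the tool pointing down it reaches from about 0.25 to 0.775 m from the base axis. Payload 4 kg.
Tool frame: the origin (TCP) lies on the centre line of the jaws, within the pads' length; the fingertips stand 11 mm ahead of it and the grasp point (between the pads) lies 8 mm behind it; z points along the fingers, y is the line along which they close (so a half turn about z gives the same grasp; the last joint's range is limited). The gripper opens to 85 mm and grips with 20 to 120 N. Pads are 22 mm wide; open, the fingers measure 114 mm over their backs; the gripper's body (76 mm by 85 mm) begins 54 mm behind the grasp point. The pads swing forward as they close: fully open they stand 13 mm farther back than shut.
Start: joints at [-1.415, 0.087, 1.371, -0, 1.684, -0.103], TCP at [0.141, -0.532, 0.242] pointing down, gripper open.
Joint ranges: [-3.1, 3.1], [-0.76, 2.03], [0.27, 2.55], [-1.08, 4.22], [0.17, 2.65], [-2.57, 2.57]. Speed limits (rad/s): [2.79, 2.79, 3.14, 3.14, 3.14, 3.14].

## Interface

Orientations are given as a rotation vector (axis times angle).
In Python, from station import status, viewer, order, finder gives the robot as it stands.
- The arm moves only by the tool play_rows, never from a script. Its argument "moves" is a list of rows, each a list of 7 numbers: the turn, a rotation vector about the tool's x, y, z in rad, then the shift along the tool's x, y, z in m, then the closure, from 0 (fully open) to 1 (shut). A call has 1 to 12 rows; each row is the pose to reach, as a shift and turn from the pose commanded when the call began, along the tool's axes at that moment; what a row does not reach only later rows make up. A row lasts 1/12 s, in which the tool goes at most 41.7 mm and 7.16 degrees, less where a joint would pass 70% of its speed; a pose out of reach is approached as far as the arm can. A call with a gripper value outside its range is refused whole. The fingers move at their own pace and stop on an object; "grip_force" is the grip in N (left out, the last holds). Time passes only in rows, so rows that repeat a pose let the fingers close. It gives the time, the measured TCP pose, the force, the opening and the grip force at its end, in the units of the state.
- status.get_obs(): the state, without advancing time (a new reading comes with each control period).
- viewer.read_camera(name): name is "scene" or "top"; returns a dict with "image" (400x640x3 uint8, blue, green, red), "camera_matrix" (3x3 intrinsics, pixels), "extrinsics" (4x4, takes a point from camera to world coordinates). Camera axes: x right, y down, z forward; pixel columns grow to the right and rows downward; lengths in m; the calibration is good to about 2 mm. A picture is of the moment at which its call begins. There is no depth.
- order.hand_in(): hands the job in; it is judged then, once.
Trained networks look in a picture, given as the dict that the camera call returned (one of the last four; its "shot" number tells which), for a name from the list of things; names that differ only in an ending like _2 or _b are one class to them, and where a whole thing is asked for, a point or a joint stands for the part that bears it (a point fixed in the world has none). Each returns a list of dicts, best first, with "confidence" (0 to 1); they miss things now and then, are a little off and sometimes report something else, mostly with a low value. They report only what shows in the picture. A call takes as long as a camera call.
- finder.find_in(query, picture): "box" ([centre column, centre row, width, height] in pixels, round what is visible of it).
The state is a dict: "clock": time; "joint_pos": joint angles; "joint_vel": joint speeds; "joint_efforts": joint torques, N m; "eef_pos": TCP position; "eef_rot": TCP orientation; "ft_force": force on the tool from outside, world axes, zero at the start; "wrist_torque": the same for the moment, N m; "opening": finger opening in m; "gripper_force": force on a finger pad.
Only numpy, scipy, OpenCV 4.12 (cv2) and the standard library are available. Lean on these libraries where they do the work, as an engineer would, in place of code of your own. Each camera call takes 0.05 s, during which the arm holds its last target. There are 200 camera calls.

## Working session

There is one attempt and no reset: what is moved stays moved. The work goes in short steps, Python scripts to look and compute and a tool call to move; the robot and the scene stay as the last step left them, time stands still between calls to the robot, and variables do not carry over. Pictures are saved under pics/ and viewed, at most 14 in all, crops included, and the job is handed in when it is done.

Besides the shell and the picture viewer there is one more tool, called by a JSON object that holds its "fn" and its "kwargs", one argument or row to a line. play_rows: Moves the arm, as the interface text tells. Its arguments: {"type":"object","properties":{"moves":{"type":"array","items":{"type":"array","items":{"type":"number"}}},"grip_force":{"type":"number"}},"required":["moves"]}

```bash
mkdir -p pics; cat > h.py <<'E'
import numpy as np, cv2
from station import status, viewer, order, finder
from scipy.spatial.transform import Rotation as R
def ray(p,u,v):
    K=np.array(p["camera_matrix"]);T=np.array(p["extrinsics"])
    d=T[:3,:3]@np.linalg.inv(K)@np.array([u,v,1.0]); return T[:3,3],d
def at_z(p,u,v,z):
    o,d=ray(p,u,v); return o+d*(z-o[2])/d[2]
def proj(p,X):
    K=np.array(p["camera_matrix"]);T=np.array(p["extrinsics"])
    c=T[:3,:3].T@(np.asarray(X,float).reshape(-1,3)-T[:3,3]).T; q=K@c; return (q[:2]/q[2]).T
E
python3 - <<'E'
from h import *
names="flywheel_large_c flywheel_small_c fusee_large_c fusee_small_c base_block_c tin_bin fusee_tray sloping_rest bird_head_c bell_c".split()
hz=[.02,.018,.038,.029,.012,.064,.015,.04,.023,.015]
for c in("top","scene"):
    p=viewer.read_camera(c); cv2.imwrite(f"pics/{c}0.png",p["image"])
    print(c,np.round(p["extrinsics"],3).tolist(), np.round(p["camera_matrix"],1).tolist())
    for n,h in zip(names,hz):
        for d in finder.find_in(n,p)[:2]:
            b=d["box"];print(n,round(d["confidence"],2),np.round(b),np.round(at_z(p,b[0],b[1],h),3))
print(status.get_obs())
E
```

```text
top [[0.022, -0.996, 0.09, 0.41], [-1.0, -0.022, 0.004, -0.013], [-0.002, -0.09, -0.996, 1.207], [0.0, 0.0, 0.0, 1.0]] [[428.1, 0.0, 321.7], [0.0, 428.1, 198.8], [0.0, 0.0, 1.0]]
flywheel_large_c 0.86 [278. 213.  22.  23.] [0.475 0.113 0.02 ]
flywheel_small_c 0.55 [192. 224.  18.  18.] [0.439 0.351 0.018]
fusee_large_c 0.74 [445. 225.  23.  21.] [ 0.452 -0.345  0.038]
fusee_small_c 0.49 [398. 230.  13.  17.] [ 0.435 -0.218  0.029]
base_block_c 0.93 [366. 216.  28.  39.] [ 0.472 -0.132  0.012]
tin_bin 0.85 [410. 149.  68.  43.] [ 0.654 -0.243  0.064]
fusee_tray 0.63 [320. 153.  64.  42.] [0.649 0.001 0.015]
sloping_rest 0.55 [234. 150.  61.  64.] [0.645 0.238 0.04 ]
bird_head_c 0.44 [319. 228.  17.  18.] [ 0.435 -0.003  0.023]
bell_c 0.71 [237. 235.  19.  19.] [0.412 0.224 0.015]
scene [[0.093, 0.745, -0.661, 1.148], [0.996, -0.075, 0.056, -0.054], [-0.008, -0.663, -0.748, 0.75], [0.0, 0.0, 0.0, 1.0]] [[418.0, 0.0, 318.0], [0.0, 418.0, 199.2], [0.0, 0.0, 1.0]]
flywheel_large_c 0.57 [365. 193.  32.  20.] [0.495 0.113 0.02 ]
flywheel_small_c 0.66 [458. 177.  18.  23.] [0.462 0.348 0.018
[... 499 characters left out ...]
joint_pos': array([-1.41510523e+00,  8.72098600e-02,  1.37070170e+00,  1.28244301e-05,
        1.68359627e+00, -1.03118992e-01]), 'joint_vel': array([-3.54417887e-04, -1.70842928e-03,  2.52290229e-04, -2.62439726e-03,
        4.73642014e-04, -9.45877600e-06]), 'joint_efforts': array([ 1.57878636e-03, -3.51737630e+01, -3.13464081e+01,  2.79005590e-04,
        6.55607091e-04, -1.67694168e-05]), 'eef_pos': array([ 0.14075371, -0.53170198,  0.24233462]), 'eef_rot': array([3.11524127e+00, 4.05395612e-01, 2.35107211e-05]), 'ft_force': array([ 0.17509108, -0.61422112, -0.02260922]), 'wrist_torque': array([-0.02653385,  0.01422167,  0.0084383 ]), 'gripper_force': 0.0, 'opening': 0.08526287385167111}
```

View pics/top0.png

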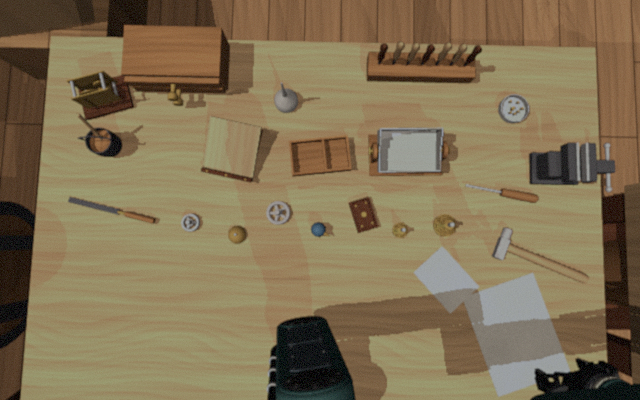

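View pics/scene0.png

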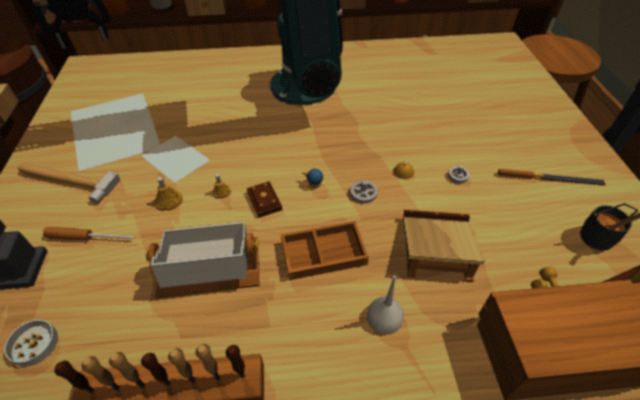

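```bash
python3 - <<'E'
from h import *
p=viewer.read_camera("top")["image"]; s=viewer.read_camera("scene")["image"]
def up(im,x0,y0,w,h,k):
    c=cv2.resize(im[y0:y0+h,x0:x0+w],None,fx=k,fy=k,interpolation=cv2.INTER_CUBIC)
    for i in range(0,w,20): cv2.putText(c,str(x0+i),(i*k,9),0,.32,(255,255,255),1); cv2.line(c,(i*k,10),(i*k,14),(0,0,255),1)
    for i in range(0,h,10): cv2.putText(c,str(y0+i),(0,i*k+4),0,.3,(255,255,0),1)
    return c
a=up(p,195,110,133,75,6)[:,:798]; b=up(p,325,110,133,75,6)[:,:798]
cv2.imwrite("pics/fixt.png",np.vstack([a[:,:798],b])[:600])
a=up(s,150,215,160,75,5); b=up(s,330,200,160,75,5)
cv2.imwrite("pics/fixs.png",np.vstack([a,b])[:600]) if 0 else cv2.imwrite("pics/fixs.png",cv2.resize(np.vstack([up(s,140,215,130,75,4),up(s,270,215,130,75,4)]),None,fx=1,fy=1))
E
```

```text
(no output)
```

View pics/fixt.png

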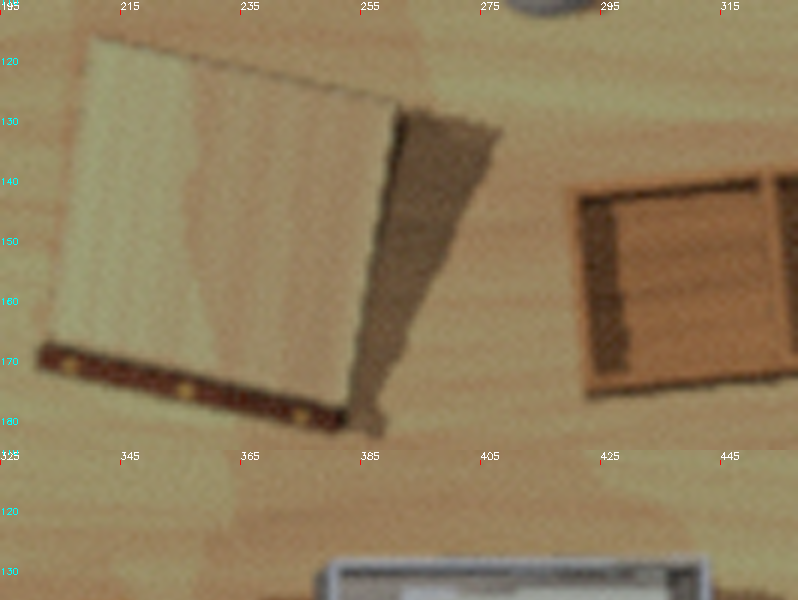

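```bash
python3 - <<'E'
from h import *
s=cv2.imread("pics/scene0.png"); t=cv2.imread("pics/top0.png")
def up(im,x0,y0,w,h,k):
    c=cv2.resize(im[y0:y0+h,x0:x0+w],None,fx=k,fy=k,interpolation=cv2.INTER_CUBIC)
    for i in range(0,w,20): cv2.putText(c,str(x0+i),(i*k,9),0,.32,(255,255,255),1); cv2.line(c,(i*k,10),(i*k,14),(0,0,255),1)
    for i in range(0,h,10): cv2.putText(c,str(y0+i),(0,i*k+4),0,.3,(255,255,0),1)
    return c
a=np.hstack([up(s,145,215,120,75,4),up(s,400,205,80,75,4)])
b=np.hstack([up(s,275,215,100,65,4),up(t,345,190,50,52,8)[:260,:400]]) 
b=np.hstack([up(s,275,215,100,75,4),cv2.resize(up(t,342,192,50,37,8),(400,300))])
cv2.imwrite("pics/fixs.png",np.vstack([a,b]))
E
```

```text
(no output)
```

View pics/fixs.png

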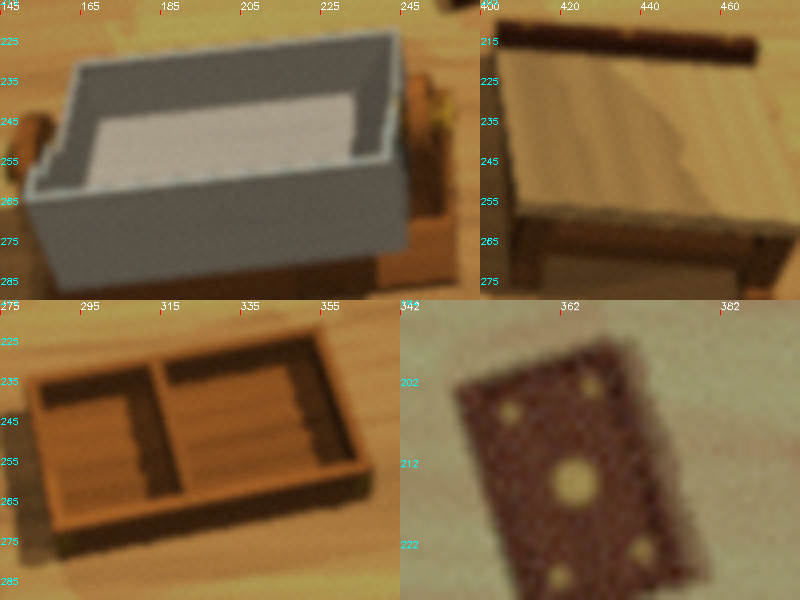

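```bash
python3 - <<'E'
from h import *
t=cv2.imread("pics/top0.png")
def up(im,x0,y0,w,h,k):
    c=cv2.resize(im[y0:y0+h,x0:x0+w],None,fx=k,fy=k,interpolation=cv2.INTER_CUBIC)
    for i in range(0,w,20): cv2.putText(c,str(x0+i),(i*k,9),0,.32,(255,255,255),1); cv2.line(c,(i*k,10),(i*k,14),(0,0,255),1)
    for i in range(0,h,10): cv2.putText(c,str(y0+i),(0,i*k+4),0,.3,(255,255,0),1)
    return c
P=[(180,208),(264,200),(386,213),(432,210)]
a=np.hstack([up(t,285,125,72,60,5),up(t,365,120,88,60,5)])
b=np.hstack([cv2.resize(up(t,x,y,28,30,7),(200,210)) for x,y in P])
cv2.imwrite("pics/c2.png",np.vstack([a,b]))
E
```

```text
(no output)
```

View pics/c2.png

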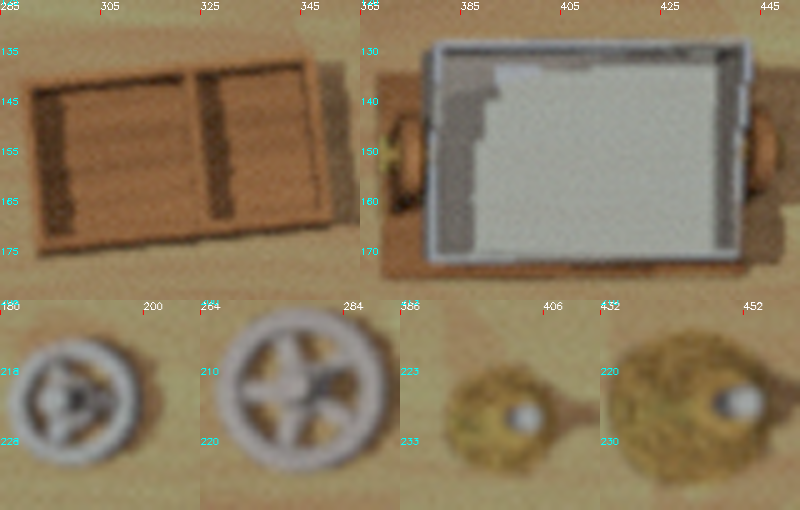

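```bash
cat > fit.py <<'E'
from h import *
from scipy.optimize import least_squares
t=viewer.read_camera("top"); s=viewer.read_camera("scene")
def fit(name,L,z0,tilt,x0):  # L: (cam,u,v,local)
    free=tilt is None
    def M(q):
        lean=q[3] if free else tilt
        Rm=(R.from_euler('z',q[2])*R.from_euler('y',-lean)).as_matrix(); return Rm,np.array([q[0],q[1],z0])
    def f(q):
        Rm,o=M(q); r=[]
        for c,u,v,l in L: r+=list(proj(c,o+Rm@(np.array(l)/1000))[0]-[u,v])
        return np.array(r)
    q=least_squares(f,x0,loss='soft_l1').x
    print(name,np.round(q,4).tolist(),"res",np.round(f(q).reshape(-1,2),1).tolist()); return q
fit("tray",[(t,289.4,141.4,(49,83,30)),(t,347.6,135.6,(49,-83,30)),(t,292.4,175,(-49,83,30)),(t,351.6,169.4,(-49,-83,30)),
 (s,282,235,(-49,-83,30)),(s,355,222,(-49,83,30)),(s,367.5,256.3,(49,83,30)),(s,289.3,272.5,(49,-83,30))],0,0,[.65,0,0])
fit("bin",[(t,380.4,128.8,(57.5,82.5,30)),(t,442.4,128.6,(57.5,-82.5,30)),(t,378.8,172.4,(-57.5,82.5,10)),(t,441.2,171.6,(-57.5,-82.5,10)),
 (s,152,264.3,(57.5,-82.5,30)),(s,242,254.3,(57.5,82.5,30)),(s,164.3,230.8,(-57.5,-82.5,10)),(s,244.5,223.3,(-57.5,82.5,10)),(s,169.5,245,(-55,-80,-30)),(s,233.8,238.3,(-55,80,-30))],.064,None,[.65,-.24,0,.25])
fit("rest",[(t,210,116.3,(143,72,0)),(t,261.7,127.2,(143,-72,0)),(t,201.2,170.8,(-12,72,14)),(t,251.7,182,(-12,-72,14)),
 (s,404.3,210.5,(-12,-72,14)),(s,469.2,215,(-12,72,14)),(s,409.3,258,(143,-72,0)),(s,481,262,(143,72,0))],.018,.35,[.6,.24,0])
for n,u,v,z in [("fws",190.5,222.6,.012),("fwl",278.3,212.9,.012),("fss foot",400,229.9,.004),("fss tip",403.5,229.9,.057),("fsl foot",444.6,225.7,.006),("fsl tip",452,224.6,.075),("base",363.9,214.9,.024)]: print(n,np.round(at_z(t,u,v,z),4))
a,b=at_z(t,355.8,206.1,.02),at_z(t,362,226.6,.02); print("base yaw",np.arctan2(*(a-b)[[1,0]]))
print(np.round(proj(s,[.472,-.132,.024]),1))
for n in "flywheel_large_c flywheel_small_c fusee_large_c fusee_small_c base_block_c".split():
    d=finder.find_in(n,s)
    if d: print(n,np.round(d[0]["box"],1))
E
python3 fit.py
```

```text
tray [0.6404, -0.0007, 0.1286] res [[-0.8, -1.0], [0.0, -1.5], [-0.3, -0.1], [-0.0, -0.8], [-1.5, -1.4], [0.0, -2.1], [0.8, 0.0], [-0.8, -0.5]]
bin [0.6511, -0.2426, 0.0354, 0.1966] res [[-0.0, -0.5], [0.9, -1.2], [0.5, -0.6], [-0.7, -0.6], [-1.2, -0.4], [-0.0, -0.5], [-0.2, -0.2], [-0.1, -1.1], [0.5, 0.4], [12.0, -1.1]]
rest [0.5906, 0.2561, -0.1988] res [[0.2, -1.6], [-0.0, -1.2], [-0.3, -0.5], [-0.5, -0.5], [-0.9, -0.7], [-0.6, -0.3], [-0.7, -2.6], [3.4, -0.3]]
fws [0.4435 0.3564 0.012 ]
fwl [0.4759 0.1123 0.012 ]
fss foot [ 0.4361 -0.2293  0.004 ]
fss tip [ 0.4351 -0.2291  0.057 ]
fsl foot [ 0.4505 -0.3536  0.006 ]
fsl tip [ 0.4515 -0.3535  0.075 ]
base [ 0.4748 -0.1257  0.024 ]
base yaw 0.3081898760576071
[[260.8 192.3]]
flywheel_large_c [364.5 193.4  28.3  22.4]
flywheel_small_c [458.8 176.6  23.2  18.1]
fusee_large_c [169.2 194.2  29.1  35.5]
fusee_small_c [221.1 186.7  20.9  26. ]
base_block_c [265.1 200.3  37.4  33.8]
```

```bash
sed -i 's/-\[u,v\])/-[u-.4,v-.4])/; s/(s,481,262,(143,72,0))//; s/,(s,233.8,238.3,(-55,80,-30))//; s/(s,409.3,258,(143,-72,0)),//' fit.py; python3 fit.py | head -3
cat >> h.py <<'E'
def Rt(psi,tilt=0): # tool x at yaw psi, pointing down, tilted forward
    return R.from_euler('z',psi)*R.from_euler('x',np.pi)*R.from_euler('y',tilt)
def go(x,y,z,psi=0,tilt=0,ref=None):
    o=status.get_obs(); R0=R.from_rotvec(o["eef_rot"])
    r=np.r_[(R0.inv()*Rt(psi,tilt)).as_rotvec(), R0.inv().apply(np.array([x,y,z])-o["eef_pos"])]
    print(np.round(r,4).tolist()); return r
def st():
    o=status.get_obs(); print({k:np.round(o[k],4).tolist() for k in("clock","eef_pos","eef_rot","ft_force","opening","gripper_force")}, "j6",o["joint_pos"][5])
E
python3 -c "
from h import *
go(.477,.113,.2)"
```

```text
tray [0.6403, -0.0006, 0.1282] res [[-0.4, -0.6], [0.4, -1.0], [0.1, 0.3], [0.3, -0.4], [-1.0, -1.1], [0.5, -1.7], [1.2, 0.4], [-0.4, -0.2]]
bin [0.6506, -0.2424, 0.0358, 0.1874] res [[0.3, -0.0], [1.2, -0.7], [0.9, 0.0], [-0.3, -0.1], [-0.7, 0.0], [0.5, -0.1], [0.3, -0.2], [0.3, -1.1], [0.9, 0.3]]
rest [0.5898, 0.2568, -0.1955] res [[0.2, -0.9], [-0.0, -0.7], [-0.1, 0.3], [-0.3, 0.1], [-0.3, -0.5], [-0.0, -0.3]]
[0.0001, 0.0, 0.2588, 0.49, -0.5372, 0.0423]
```

{"fn": "play_rows", "kwargs": {
  "moves": [
    [0, 0, 0.259, 0.49, -0.537, 0.042, 0.5],
    [0, 0, 0.259, 0.49, -0.537, 0.042, 0.5],
    [0, 0, 0.259, 0.49, -0.537, 0.042, 0.5],
    [0, 0, 0.259, 0.49, -0.537, 0.042, 0.5],
    [0, 0, 0.259, 0.49, -0.537, 0.042, 0.5],
    [0, 0, 0.259, 0.49, -0.537, 0.042, 0.5],
    [0, 0, 0.259, 0.49, -0.537, 0.042, 0.5],
    [0, 0, 0.259, 0.49, -0.537, 0.042, 0.5],
    [0, 0, 0.259, 0.49, -0.537, 0.042, 0.5],
    [0, 0, 0.259, 0.49, -0.537, 0.042, 0.5],
    [0, 0, 0.259, 0.49, -0.537, 0.042, 0.5],
    [0, 0, 0.259, 0.49, -0.537, 0.042, 0.5]
  ],
  "grip_force": 50
}}

```text
clock: 2.9
eef_pos: [0.3721, -0.0872, 0.2138]
eef_rot: [3.141, -0.001, 0.003]
ft_force: [0.7, -1.1, -0.2]
opening: 0.0426
gripper_force: 0.0
```

```bash
python3 -c "
from h import *
st();go(.477,.113,.1)"
```

```text
{'clock': 2.9, 'eef_pos': [0.3721, -0.0872, 0.2138], 'eef_rot': [3.1407, -0.0006, 0.0026], 'ft_force': [0.6606, -1.0646, -0.1617], 'opening': 0.0426, 'gripper_force': 0.0} j6 1.1925380222520205
[0.0009, -0.0017, -0.0004, 0.1046, -0.2003, 0.1138]
```

{"fn": "play_rows", "kwargs": {
  "moves": [
    [0, 0, 0, 0.105, -0.2, 0.05, 0.5],
    [0, 0, 0, 0.105, -0.2, 0.1, 0.5],
    [0, 0, 0, 0.105, -0.2, 0.13, 0.5],
    [0, 0, 0, 0.105, -0.2, 0.13, 0.5],
    [0, 0, 0, 0.105, -0.2, 0.13, 0.5],
    [0, 0, 0, 0.105, -0.2, 0.13, 0.5],
    [0, 0, 0, 0.105, -0.2, 0.13, 0.5],
    [0, 0, 0, 0.105, -0.2, 0.13, 0.5],
    [0, 0, 0, 0.105, -0.2, 0.13, 0.5]
  ]
}}

```text
clock: 3.65
eef_pos: [0.4764, 0.1107, 0.0833]
eef_rot: [3.14, 0.002, -0.002]
ft_force: [-0.0, -0.1, -0.1]
opening: 0.0428
gripper_force: 0.0
```

```bash
python3 - <<'E'
from h import *
st();go(.477,.113,.029)
t=viewer.read_camera("top");s=viewer.read_camera("scene")
c=lambda im,u,v:cv2.resize(im[int(v)-37:int(v)+38,int(u)-50:int(u)+50],None,fx=4,fy=4,interpolation=cv2.INTER_CUBIC)
cv2.imwrite("pics/g1.png",np.hstack([c(t["image"],278,210),c(s["image"],365,185)]))
E
```

```text
{'clock': 3.65, 'eef_pos': [0.4764, 0.1107, 0.0833], 'eef_rot': [3.1405, 0.0017, -0.0022], 'ft_force': [-0.0226, -0.0968, -0.1398], 'opening': 0.0428, 'gripper_force': 0.0} j6 1.6827971999834952
[0.0011, 0.0014, 0.0011, 0.0007, -0.0024, 0.0543]
```

View pics/g1.png

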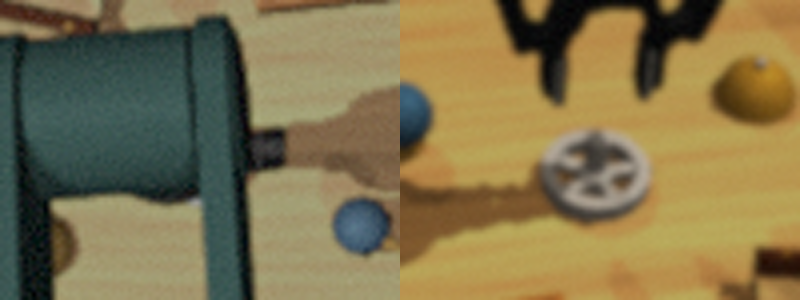

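Scene crop: the fingers (around 555/650, 90) straddle the flywheel hub (597, 140) well. Descend, pinch and lift.

{"fn": "play_rows", "kwargs": {
  "moves": [
    [0, 0, 0, 0, -0.002, 0.025, 0.5],
    [0, 0, 0, 0, -0.002, 0.045, 0.5],
    [0, 0, 0, 0, -0.002, 0.054, 0.5],
    [0, 0, 0, 0, -0.002, 0.054, 0.5],
    [0, 0, 0, 0, -0.002, 0.054, 1],
    [0, 0, 0, 0, -0.002, 0.054, 1],
    [0, 0, 0, 0, -0.002, 0.054, 1],
    [0, 0, 0, 0, -0.002, 0.054, 1],
    [0, 0, 0, 0, -0.002, 0.054, 1],
    [0, 0, 0, 0, -0.002, 0.054, 1],
    [0, 0, 0, 0, -0.002, 0.054, 1]
  ],
  "grip_force": 60
}}

```text
clock: 4.67
eef_pos: [0.4781, 0.1127, 0.0315]
eef_rot: [3.141, -0.0, 0.006]
ft_force: [-1.2, -1.2, 6.3]
opening: 0.0106
gripper_force: 58.8
```

```bash
cat >> h.py <<'E'
BIN=(np.array([.6506,-.2424,.064]),.0358,.1874); TRAY=(np.array([.6403,-.0006,0]),.1282); REST=(np.array([.5898,.2568,.018]),-.1955,.35)
def inbin(x,y,z):  # local m -> world
    o,a,l=BIN; return o+(R.from_euler('z',a)*R.from_euler('y',-l)).apply([x,y,z])
def inrest(x,y,z):
    o,a,l=REST; return o+(R.from_euler('z',a)*R.from_euler('y',-l)).apply([x,y,z])
def intray(x,y,z):
    o,a=TRAY; return o+R.from_euler('z',a).apply([x,y,z])
E
python3 -c "
from h import *
st()
w=inbin(-.01,.038,-.03+.029+.05); print(w); go(*w,BIN[1],BIN[2])
w=inbin(-.01,.038,-.03+.03); print(w)"
```

```text
{'clock': 4.6667, 'eef_pos': [0.4781, 0.1127, 0.0315], 'eef_rot': [3.1411, -0.0, 0.0056], 'ft_force': [-1.2083, -1.2376, 6.2688], 'opening': 0.0106, 'gripper_force': 58.8379} j6 1.6876723111672556
[ 0.63029817 -0.20510275  0.11027905]
[0.0039, 0.1838, -0.0357, 0.1525, 0.3178, -0.0781]
[ 0.63942127 -0.20477601  0.06213695]
```

{"fn": "play_rows", "kwargs": {
  "moves": [
    [0, 0, 0, 0, 0, -0.02, 1],
    [0, 0, 0, 0, 0, -0.05, 1],
    [0, 0, 0, 0, 0, -0.09, 1],
    [0, 0, 0, 0, 0, -0.13, 1],
    [0, 0, 0, 0, 0, -0.14, 1],
    [0, 0, 0, 0, 0, -0.14, 1],
    [0, 0, 0, 0, 0, -0.14, 1]
  ]
}}

```text
clock: 5.25
eef_pos: [0.4763, 0.1129, 0.1686]
eef_rot: [3.141, -0.0, -0.001]
ft_force: [-0.3, -0.1, -3.4]
opening: 0.011
gripper_force: 58.7
```

```bash
cat >> h.py <<'E'
def shot(name,pts,k=4,hw=(50,37)):
    L=[]
    for cam,X in pts:
        p=viewer.read_camera(cam); u,v=proj(p,X)[0].astype(int); u=min(max(u,hw[0]),640-hw[0]);v=min(max(v,hw[1]),400-hw[1])
        L.append(cv2.resize(p["image"][v-hw[1]:v+hw[1],u-hw[0]:u+hw[0]],None,fx=k,fy=k,interpolation=cv2.INTER_CUBIC)); print(cam,"crop origin",u-hw[0],v-hw[1])
    cv2.imwrite(f"pics/{name}.png",np.hstack(L))
E
python3 -c "
from h import *
st(); shot('g2',[('scene',[.477,.113,.15])],8)"
```

```text
{'clock': 5.25, 'eef_pos': [0.4763, 0.1129, 0.1686], 'eef_rot': [3.1415, -0.0, -0.001], 'ft_force': [-0.2627, -0.1088, -3.4205], 'opening': 0.011, 'gripper_force': 58.6806} j6 1.6876594205522735
scene crop origin 318 109
```

View pics/g2.png

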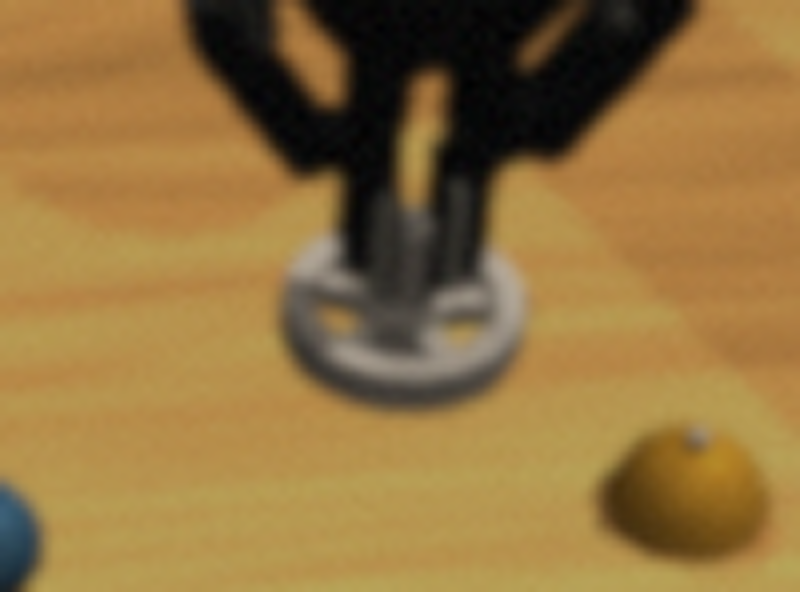

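```bash
python3 -c "
from h import *
w=inbin(-.01,.038,-.03+.0315+.08); print(w); go(*w,BIN[1],BIN[2])"
```

```text
[ 0.62424713 -0.20531947  0.14221004]
[0.0039, 0.1917, -0.0357, 0.1491, 0.318, 0.0243]
```

{"fn": "play_rows", "kwargs": {
  "moves": [
    [0, 0, 0, 0.015, 0.035, 0, 1],
    [0, 0.04, -0.01, 0.03, 0.07, 0, 1],
    [0, 0.08, -0.02, 0.045, 0.1, 0, 1],
    [0, 0.12, -0.03, 0.06, 0.135, 0, 1],
    [0, 0.16, -0.036, 0.08, 0.17, 0, 1],
    [0.004, 0.188, -0.036, 0.1, 0.205, 0, 1],
    [0.004, 0.188, -0.036, 0.115, 0.24, 0.005, 1],
    [0.004, 0.188, -0.036, 0.13, 0.275, 0.01, 1],
    [0.004, 0.188, -0.036, 0.149, 0.31, 0.02, 1],
    [0.004, 0.188, -0.036, 0.149, 0.318, 0.024, 1],
    [0.004, 0.188, -0.036, 0.149, 0.318, 0.024, 1],
    [0.004, 0.188, -0.036, 0.149, 0.318, 0.024, 1]
  ]
}}

```text
clock: 6.3
eef_pos: [0.6235, -0.2044, 0.1408]
eef_rot: [-3.12, -0.054, -0.282]
ft_force: [0.3, 0.6, -2.4]
opening: 0.0106
gripper_force: 58.9
```

```bash
python3 -c "
from h import *
st(); w=inbin(-.01,.038,-.03+.0335); go(*w,BIN[1],BIN[2]); shot('b1',[('scene',[.63,-.21,.1])],6,(60,45))"
```

```text
{'clock': 6.3, 'eef_pos': [0.6235, -0.2044, 0.1408], 'eef_rot': [-3.1201, -0.0537, -0.2824], 'ft_force': [0.2592, 0.6453, -2.3921], 'opening': 0.0106, 'gripper_force': 58.9282} j6 1.0772086917836885
[-0.0049, 0.0068, -0.0018, 0.0015, 0.0013, 0.0767]
scene crop origin 156 183
```

View pics/b1.png

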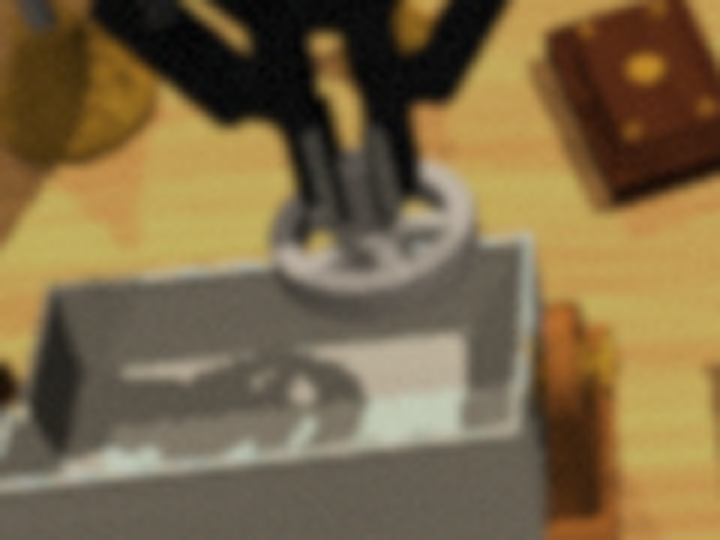

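{"fn": "play_rows", "kwargs": {
  "moves": [
    [0, 0, 0, 0.001, 0.001, 0.02, 1],
    [0, 0.004, 0, 0.001, 0.001, 0.04, 1],
    [0, 0.005, 0, 0.001, 0.001, 0.055, 1],
    [0, 0.005, 0, 0.001, 0.001, 0.065, 1],
    [0, 0.005, 0, 0.001, 0.001, 0.07, 1],
    [0, 0.005, 0, 0.001, 0.001, 0.073, 1],
    [0, 0.005, 0, 0.001, 0.001, 0.073, 1],
    [0, 0.005, 0, 0.001, 0.001, 0.073, 1]
  ]
}}

```text
clock: 7.02
eef_pos: [0.6408, -0.2055, 0.0753]
eef_rot: [-3.123, -0.057, -0.305]
ft_force: [0.2, 0.5, -2.9]
opening: 0.0109
gripper_force: 59.1
```

```bash
python3 -c "
from h import *
st(); w=inbin(-.01,.038,-.03+.0315); go(*w,BIN[1],BIN[2])"
```

```text
{'clock': 7.0167, 'eef_pos': [0.6408, -0.2055, 0.0753], 'eef_rot': [-3.123, -0.0569, -0.3051], 'ft_force': [0.2154, 0.4712, -2.9152], 'opening': 0.0109, 'gripper_force': 59.084} j6 1.0725118277844732
[0.0002, -0.0074, 0.0006, -0.0039, -0.0008, 0.0111]
```

{"fn": "play_rows", "kwargs": {
  "moves": [
    [0, -0.005, 0, -0.002, 0, 0.004, 1],
    [0, -0.005, 0, -0.003, 0, 0.006, 1],
    [0, -0.005, 0, -0.003, 0, 0.007, 1],
    [0, -0.005, 0, -0.003, 0, 0.008, 1],
    [0, -0.005, 0, -0.003, 0, 0.008, 1]
  ]
}}

```text
clock: 7.43
eef_pos: [0.6387, -0.2057, 0.0652]
eef_rot: [-3.123, -0.056, -0.294]
ft_force: [0.3, -0.0, -2.5]
opening: 0.0109
gripper_force: 59.1
```

```bash
python3 -c "
from h import *
st(); w=inbin(-.01,.038,-.03+.0315); go(*w,BIN[1],BIN[2]); shot('b2',[('scene',[.63,-.21,.05]),('top',[.64,-.205,.03])],4,(50,37))"
```

```text
{'clock': 7.4333, 'eef_pos': [0.6387, -0.2057, 0.0652], 'eef_rot': [-3.1232, -0.0559, -0.2939], 'ft_force': [0.3328, -0.0351, -2.5419], 'opening': 0.0109, 'gripper_force': 59.0829} j6 1.0719356712920278
[-0.0007, -0.0003, -0.0001, 0.0001, -0.0009, 0.0017]
scene crop origin 171 206
top crop origin 343 119
```

View pics/b2.png

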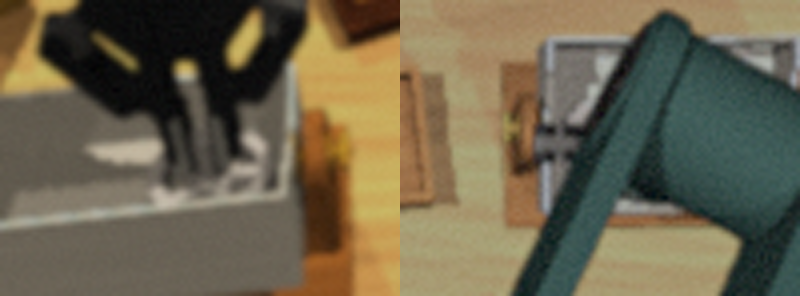

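The wheel is inside the bin, nearly on the floor (right-hand half, 210,180 in the scene crop). Creep down to contact.

{"fn": "play_rows", "kwargs": {
  "moves": [
    [0, 0, 0, 0, 0, 0.001, 1],
    [0, 0, 0, 0, 0, 0.002, 1],
    [0, 0, 0, 0, 0, 0.003, 1],
    [0, 0, 0, 0, 0, 0.003, 1]
  ]
}}

```text
clock: 7.87
eef_pos: [0.6399, -0.2059, 0.0638]
eef_rot: [-3.124, -0.056, -0.297]
ft_force: [-2.3, 0.2, 2.6]
opening: 0.0107
gripper_force: 59.6
```

{"fn": "play_rows", "kwargs": {
  "moves": [
    [0, 0, 0, 0, 0, 0.003, 0.65],
    [0, 0, 0, 0, 0, 0.002, 0.65],
    [0, 0, 0, 0, 0, 0.001, 0.65],
    [0, 0, 0, 0, 0, 0, 0.65],
    [0, 0, 0, 0, 0, 0, 0.65],
    [0, 0, 0, 0, 0, -0.02, 0.65],
    [0, 0, 0, 0, 0, -0.05, 0.65],
    [0, 0, 0, 0, 0, -0.09, 0.65],
    [0, 0, 0, 0, 0, -0.11, 0.65],
    [0, 0, 0, 0, 0, -0.12, 0.65]
  ]
}}

```text
clock: 8.7
eef_pos: [0.6185, -0.2074, 0.1862]
eef_rot: [3.126, 0.056, 0.307]
ft_force: [1.0, -0.4, 1.5]
opening: 0.03
gripper_force: 0.0
```

```bash
python3 -c "
from h import *
st(); go(.4445,.3575,.16)
shot('b3',[('scene',[.65,-.24,.05]),('top',[.64,-.24,.03])],4,(50,37))"
```

```text
{'clock': 8.7, 'eef_pos': [0.6185, -0.2074, 0.1862], 'eef_rot': [3.126, 0.0565, 0.3072], 'ft_force': [0.9906, -0.3633, 1.4828], 'opening': 0.03, 'gripper_force': 0.0} j6 1.074111724658879
[0.0, -0.1959, 0.036, -0.1555, -0.5709, -0.0062]
scene crop origin 155 215
top crop origin 355 119
```

View pics/b3.png

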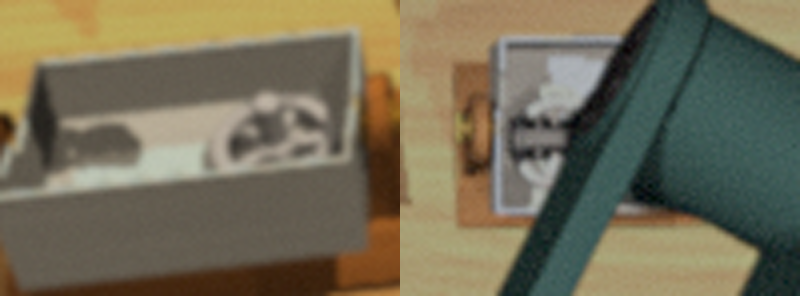

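The large flywheel lies flat in the right (+y) half of the bin. Next the small one.

{"fn": "play_rows", "kwargs": {
  "moves": [
    [0, -0.196, 0.036, -0.156, -0.571, -0.006, 0.6],
    [0, -0.196, 0.036, -0.156, -0.571, -0.006, 0.6],
    [0, -0.196, 0.036, -0.156, -0.571, -0.006, 0.6],
    [0, -0.196, 0.036, -0.156, -0.571, -0.006, 0.6],
    [0, -0.196, 0.036, -0.156, -0.571, -0.006, 0.5],
    [0, -0.196, 0.036, -0.156, -0.571, -0.006, 0.5],
    [0, -0.196, 0.036, -0.156, -0.571, -0.006, 0.5],
    [0, -0.196, 0.036, -0.156, -0.571, -0.006, 0.5],
    [0, -0.196, 0.036, -0.156, -0.571, -0.006, 0.5],
    [0, -0.196, 0.036, -0.156, -0.571, -0.006, 0.5],
    [0, -0.196, 0.036, -0.156, -0.571, -0.006, 0.5],
    [0, -0.196, 0.036, -0.156, -0.571, -0.006, 0.5]
  ]
}}

```text
clock: 9.8
eef_pos: [0.4672, 0.2722, 0.1579]
eef_rot: [-3.14, -0.0, 0.02]
ft_force: [0.6, 0.3, 0.6]
opening: 0.0425
gripper_force: 0.0
```

```bash
python3 -c "
from h import *
st(); go(.4445,.3575,.08)"
```

```text
{'clock': 9.8, 'eef_pos': [0.4672, 0.2722, 0.1579], 'eef_rot': [-3.1398, -0.0005, 0.0197], 'ft_force': [0.6401, 0.3484, 0.5571], 'opening': 0.0425, 'gripper_force': 0.0} j6 1.988930896281802
[-0.0017, 0.0125, 0.0003, -0.0217, -0.0852, 0.0783]
```

{"fn": "play_rows", "kwargs": {
  "moves": [
    [0, 0, 0, -0.01, -0.04, 0, 0.5],
    [0, 0, 0, -0.022, -0.08, 0.03, 0.5],
    [0, 0, 0, -0.022, -0.085, 0.07, 0.5],
    [0, 0, 0, -0.022, -0.085, 0.08, 0.5],
    [0, 0, 0, -0.022, -0.085, 0.08, 0.5],
    [0, 0, 0, -0.022, -0.085, 0.08, 0.5],
    [0, 0, 0, -0.022, -0.085, 0.08, 0.5]
  ]
}}

```text
clock: 10.38
eef_pos: [0.4471, 0.3558, 0.0816]
eef_rot: [-3.138, 0.001, 0.012]
ft_force: [1.7, -0.0, 0.8]
opening: 0.0428
gripper_force: 0.0
```

```bash
python3 -c "
from h import *
st(); go(.4445,.3575,.031)"
```

```text
{'clock': 10.3833, 'eef_pos': [0.4471, 0.3558, 0.0816], 'eef_rot': [-3.1379, 0.0006, 0.0125], 'ft_force': [1.6569, -0.0241, 0.8341], 'opening': 0.0428, 'gripper_force': 0.0} j6 2.1386827926142904
[-0.0036, 0.008, -0.0004, -0.0022, -0.0015, 0.0507]
```

{"fn": "play_rows", "kwargs": {
  "moves": [
    [-0.003, 0.007, 0, -0.002, -0.001, 0.02, 0.5],
    [-0.003, 0.007, 0, -0.002, -0.001, 0.04, 0.5],
    [-0.003, 0.007, 0, -0.002, -0.001, 0.05, 0.5],
    [-0.003, 0.007, 0, -0.002, -0.001, 0.05, 0.5],
    [-0.003, 0.007, 0, -0.002, -0.001, 0.05, 0.5],
    [-0.003, 0.007, 0, -0.002, -0.001, 0.05, 1],
    [-0.003, 0.007, 0, -0.002, -0.001, 0.05, 1],
    [-0.003, 0.007, 0, -0.002, -0.001, 0.05, 1],
    [-0.003, 0.007, 0, -0.002, -0.001, 0.05, 1],
    [-0.003, 0.007, 0, -0.002, -0.001, 0.05, 1],
    [-0.003, 0.007, 0, -0.002, -0.001, 0.05, 1],
    [-0.003, 0.007, 0, -0.002, -0.001, 0.05, 1]
  ]
}}

```text
clock: 11.38
eef_pos: [0.4454, 0.3578, 0.0334]
eef_rot: [-3.139, -0.0, -0.003]
ft_force: [-0.2, -1.1, 5.7]
opening: 0.0084
gripper_force: 58.7
```

{"fn": "play_rows", "kwargs": {
  "moves": [
    [0, 0, 0, 0, 0, -0.02, 1],
    [0, 0, 0, 0, 0, -0.05, 1],
    [0, 0, 0, 0, 0, -0.09, 1],
    [0, 0, 0, 0, 0, -0.13, 1],
    [0, 0, 0, 0, 0, -0.14, 1],
    [0, 0, 0, 0, 0, -0.14, 1]
  ]
}}

```text
clock: 11.88
eef_pos: [0.4464, 0.3586, 0.1764]
eef_rot: [-3.136, -0.001, -0.011]
ft_force: [0.7, -0.3, -0.8]
opening: 0.0081
gripper_force: 58.6
```

```bash
python3 -c "
from h import *
st(); w=inbin(-.01,-.038,-.03+.0315+.08);  go(*w,BIN[1],BIN[2]); print(w)"
```

```text
{'clock': 11.8833, 'eef_pos': [0.4464, 0.3586, 0.1764], 'eef_rot': [-3.1355, -0.0005, -0.0109], 'ft_force': [0.6728, -0.2952, -0.7569], 'opening': 0.0081, 'gripper_force': 58.6431} j6 2.1474239516221525
[-0.0026, 0.1803, -0.0359, 0.1801, 0.6401, 0.0316]
[ 0.62696735 -0.28127077  0.14221004]
```

{"fn": "play_rows", "kwargs": {
  "moves": [
    [0, 0, 0, 0.18, 0.64, 0, 1],
    [0, 0, 0, 0.18, 0.64, 0, 1],
    [0, 0, 0, 0.18, 0.64, 0, 1],
    [0, 0, 0, 0.18, 0.64, 0, 1],
    [0, 0, 0, 0.18, 0.64, 0, 1],
    [0, 0, 0, 0.18, 0.64, 0, 1],
    [0, 0, 0, 0.18, 0.64, 0, 1],
    [0, 0, 0, 0.18, 0.64, 0, 1],
    [0, 0.05, -0.01, 0.18, 0.64, 0, 1],
    [0, 0.1, -0.02, 0.18, 0.64, 0, 1],
    [0, 0.14, -0.036, 0.18, 0.64, 0, 1],
    [0, 0.18, -0.036, 0.18, 0.64, 0, 1]
  ]
}}

```text
clock: 12.88
eef_pos: [0.5784, -0.1255, 0.1671]
eef_rot: [-3.126, -0.057, -0.275]
ft_force: [0.7, 0.2, -1.3]
opening: 0.0088
gripper_force: 58.8
```

```bash
python3 -c "
from h import *
st(); w=inbin(-.01,-.038,-.03+.0334+.06);  go(*w,BIN[1],BIN[2]); print(w)"
```

```text
{'clock': 12.8833, 'eef_pos': [0.5784, -0.1255, 0.1671], 'eef_rot': [-3.1264, -0.057, -0.2747], 'ft_force': [0.6862, 0.1835, -1.2803], 'opening': 0.0088, 'gripper_force': 58.844} j6 1.1822054930193753
[0.0004, 0.0121, 0.0007, 0.0381, 0.1574, 0.0502]
[ 0.63033731 -0.28115008  0.12442694]
```

{"fn": "play_rows", "kwargs": {
  "moves": [
    [0, 0.01, 0, 0.009, 0.035, 0, 1],
    [0, 0.012, 0, 0.018, 0.07, 0, 1],
    [0, 0.012, 0, 0.027, 0.105, 0, 1],
    [0, 0.012, 0, 0.038, 0.14, 0, 1],
    [0, 0.012, 0, 0.038, 0.157, 0.01, 1],
    [0, 0.012, 0, 0.038, 0.157, 0.03, 1],
    [0, 0.012, 0, 0.038, 0.157, 0.05, 1],
    [0, 0.012, 0, 0.038, 0.157, 0.05, 1],
    [0, 0.012, 0, 0.038, 0.157, 0.05, 1],
    [0, 0.012, 0, 0.038, 0.157, 0.05, 1]
  ]
}}

```text
clock: 13.72
eef_pos: [0.6313, -0.2789, 0.1278]
eef_rot: [-3.125, -0.057, -0.296]
ft_force: [0.1, -0.5, -1.4]
opening: 0.0082
gripper_force: 58.9
```

```bash
python3 -c "
from h import *
st(); w=inbin(-.01,-.038,-.03+.0334);  go(*w,BIN[1],BIN[2])"
```

```text
{'clock': 13.7167, 'eef_pos': [0.6313, -0.2789, 0.1278], 'eef_rot': [-3.1249, -0.057, -0.2963], 'ft_force': [0.0572, -0.5437, -1.4194], 'opening': 0.0082, 'gripper_force': 58.9164} j6 0.9725158932516805
[0.0011, -0.0016, 0.0008, -0.0018, 0.0021, 0.0631]
```

{"fn": "play_rows", "kwargs": {
  "moves": [
    [0, 0, 0, -0.002, 0.002, 0.025, 1],
    [0, 0, 0, -0.002, 0.002, 0.042, 1],
    [0, 0, 0, -0.002, 0.002, 0.052, 1],
    [0, 0, 0, -0.002, 0.002, 0.058, 1],
    [0, 0, 0, -0.002, 0.002, 0.061, 1],
    [0, 0, 0, -0.002, 0.002, 0.062, 1],
    [0, 0, 0, -0.002, 0.002, 0.063, 1],
    [0, 0, 0, -0.002, 0.002, 0.064, 1],
    [0, 0, 0, -0.002, 0.002, 0.064, 1]
  ]
}}

```text
clock: 14.47
eef_pos: [0.6425, -0.2815, 0.0668]
eef_rot: [-3.126, -0.057, -0.302]
ft_force: [0.3, -0.3, -2.2]
opening: 0.0081
gripper_force: 58.9
```

{"fn": "play_rows", "kwargs": {
  "moves": [
    [0, 0, 0, 0, 0, 0.001, 1],
    [0, 0, 0, 0, 0, 0.002, 1],
    [0, 0, 0, 0, 0, 0.003, 1],
    [0, 0, 0, 0, 0, 0.003, 1]
  ]
}}

```text
clock: 14.8
eef_pos: [0.6433, -0.2816, 0.0658]
eef_rot: [3.126, 0.057, 0.303]
ft_force: [-3.4, 1.8, 6.0]
opening: 0.0083
gripper_force: 59.9
```

Contact. Release and retreat.

{"fn": "play_rows", "kwargs": {
  "moves": [
    [0, 0, 0, 0, 0, -0.001, 0.65],
    [0, 0, 0, 0, 0, -0.002, 0.65],
    [0, 0, 0, 0, 0, -0.002, 0.65],
    [0, 0, 0, 0, 0, -0.002, 0.65],
    [0, 0, 0, 0, 0, -0.003, 0.65],
    [0, 0, 0, 0, 0, -0.025, 0.65],
    [0, 0, 0, 0, 0, -0.06, 0.65],
    [0, 0, 0, 0, 0, -0.1, 0.65],
    [0, 0, 0, 0, 0, -0.12, 0.65],
    [0, 0, 0, 0, 0, -0.12, 0.65]
  ]
}}

```text
clock: 15.63
eef_pos: [0.6222, -0.2836, 0.1895]
eef_rot: [3.119, 0.057, 0.317]
ft_force: [0.8, 0.5, 0.4]
opening: 0.0298
gripper_force: 0.0
```

```bash
python3 -c "
from h import *
st(); go(.452,-.353,.13)"
```

```text
{'clock': 15.6333, 'eef_pos': [0.6222, -0.2836, 0.1895], 'eef_rot': [3.1186, 0.0569, 0.317], 'ft_force': [0.7839, 0.4557, 0.3756], 'opening': 0.0298, 'gripper_force': 0.0} j6 0.9691247305998277
[0.0065, -0.2026, 0.0363, -0.1811, 0.0627, 0.0242]
```

{"fn": "play_rows", "kwargs": {
  "moves": [
    [0.002, -0.05, 0.01, -0.04, 0.015, 0, 0.5],
    [0.004, -0.12, 0.02, -0.08, 0.03, 0, 0.5],
    [0.006, -0.2, 0.036, -0.115, 0.04, 0, 0.5],
    [0.006, -0.203, 0.036, -0.15, 0.055, 0, 0.5],
    [0.006, -0.203, 0.036, -0.181, 0.063, 0.01, 0.5],
    [0.006, -0.203, 0.036, -0.181, 0.063, 0.024, 0.5],
    [0.006, -0.203, 0.036, -0.181, 0.063, 0.024, 0.5],
    [0.006, -0.203, 0.036, -0.181, 0.063, 0.024, 0.5],
    [0.006, -0.203, 0.036, -0.181, 0.063, 0.024, 0.5]
  ]
}}

```text
clock: 16.38
eef_pos: [0.4499, -0.351, 0.1233]
eef_rot: [-3.135, -0.002, 0.018]
ft_force: [0.5, -0.5, -0.0]
opening: 0.0428
gripper_force: 0.0
```

```bash
python3 -c "
from h import *
st(); go(.452,-.353,.069); shot('f1',[('scene',[.452,-.353,.08]),('scene',[.65,-.24,.05])],4,(50,37))"
```

```text
{'clock': 16.3833, 'eef_pos': [0.4499, -0.351, 0.1233], 'eef_rot': [-3.1351, -0.0025, 0.0179], 'ft_force': [0.5252, -0.4691, -0.0423], 'opening': 0.0428, 'gripper_force': 0.0} j6 0.8093916450513832
[-0.0064, 0.0114, 0.0016, 0.0027, 0.0023, 0.0543]
scene crop origin 109 139
scene crop origin 155 215
```

View pics/f1.png

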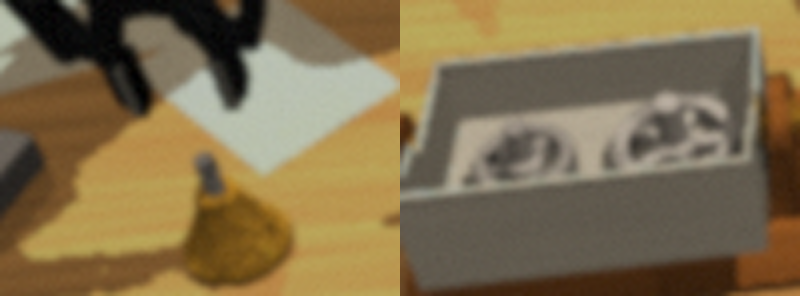

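Both wheels lie flat in the bin, apart; the fingers (130/232, 100) are centred over the fusee's arbor (205,165). Grasp.

{"fn": "play_rows", "kwargs": {
  "moves": [
    [-0.006, 0.01, 0, 0.003, 0.002, 0.025, 0.5],
    [-0.006, 0.01, 0, 0.003, 0.002, 0.045, 0.5],
    [-0.006, 0.01, 0, 0.003, 0.002, 0.054, 0.5],
    [-0.006, 0.01, 0, 0.003, 0.002, 0.054, 0.5],
    [-0.006, 0.01, 0, 0.003, 0.002, 0.054, 0.5],
    [-0.006, 0.01, 0, 0.003, 0.002, 0.054, 1],
    [-0.006, 0.01, 0, 0.003, 0.002, 0.054, 1],
    [-0.006, 0.01, 0, 0.003, 0.002, 0.054, 1],
    [-0.006, 0.01, 0, 0.003, 0.002, 0.054, 1],
    [-0.006, 0.01, 0, 0.003, 0.002, 0.054, 1],
    [-0.006, 0.01, 0, 0.003, 0.002, 0.054, 1],
    [-0.006, 0.01, 0, 0.003, 0.002, 0.054, 1]
  ],
  "grip_force": 70
}}

```text
clock: 17.48
eef_pos: [0.4523, -0.354, 0.0706]
eef_rot: [3.139, 0.001, 0.001]
ft_force: [1.6, -3.0, 6.3]
opening: 0.0081
gripper_force: 68.8
```

{"fn": "play_rows", "kwargs": {
  "moves": [
    [0, 0, 0, 0, 0, -0.02, 1],
    [0, 0, 0, 0, 0, -0.05, 1],
    [0, 0, 0, 0, 0, -0.09, 1],
    [0, 0, 0, 0, 0, -0.12, 1],
    [0, 0, 0, 0, 0, -0.12, 1],
    [0, 0, 0, 0, 0, -0.12, 1]
  ]
}}

```text
clock: 17.98
eef_pos: [0.452, -0.3527, 0.1895]
eef_rot: [-3.141, -0.002, 0.001]
ft_force: [0.1, 0.7, -5.0]
opening: 0.008
gripper_force: 68.9
```

```bash
python3 -c "
from h import *
st(); w=intray(0,.034,.069+.005+.05);  go(*w); print(w)"
```

```text
{'clock': 17.9833, 'eef_pos': [0.452, -0.3527, 0.1895], 'eef_rot': [-3.1414, -0.0016, 0.0015], 'ft_force': [0.1125, 0.6855, -5.0117], 'opening': 0.008, 'gripper_force': 68.9388} j6 0.8085013176838057
[-0.0002, 0.0009, 0.001, 0.1844, -0.3857, 0.0654]
[0.63595313 0.03312098 0.124     ]
```

{"fn": "play_rows", "kwargs": {
  "moves": [
    [0, 0, 0, 0.015, -0.033, 0, 1],
    [0, 0, 0, 0.033, -0.07, 0, 1],
    [0, 0, 0, 0.05, -0.105, 0, 1],
    [0, 0, 0, 0.067, -0.14, 0, 1],
    [0, 0, 0, 0.084, -0.175, 0, 1],
    [0, 0, 0, 0.1, -0.21, 0, 1],
    [0, 0, 0, 0.118, -0.245, 0, 1],
    [0, 0, 0, 0.134, -0.28, 0, 1],
    [0, 0, 0, 0.15, -0.315, 0, 1],
    [0, 0, 0, 0.167, -0.35, 0.01, 1],
    [0, 0, 0, 0.18, -0.375, 0.02, 1],
    [0, 0, 0, 0.184, -0.386, 0.04, 1]
  ]
}}

```text
clock: 18.98
eef_pos: [0.6356, 0.0381, 0.1457]
eef_rot: [-3.138, -0.008, 0.007]
ft_force: [0.1, 0.9, -3.7]
opening: 0.0079
gripper_force: 69.0
```

{"fn": "play_rows", "kwargs": {
  "moves": [
    [0, 0, 0, 0, 0, 0.02, 1],
    [0, 0, 0, 0, 0, 0.025, 1],
    [0, 0, 0, 0, 0, 0.025, 1],
    [0, 0, 0, 0, 0, 0.025, 1],
    [0, 0, 0, 0, 0, 0.025, 1]
  ]
}}

```text
clock: 19.4
eef_pos: [0.6354, 0.0326, 0.1243]
eef_rot: [-3.141, 0.001, 0.002]
ft_force: [0.2, 0.2, -3.1]
opening: 0.0082
gripper_force: 69.0
```

```bash
python3 -c "
from h import *
st(); w=intray(0,.034,.0706+.005);  go(*w)"
```

```text
{'clock': 19.4, 'eef_pos': [0.6354, 0.0326, 0.1243], 'eef_rot': [-3.1409, 0.0005, 0.0024], 'ft_force': [0.1662, 0.1941, -3.0925], 'opening': 0.0082, 'gripper_force': 68.9556} j6 1.5330124101736948
[-0.0007, 0.0015, -0.0003, 0.0006, -0.0005, 0.0487]
```

{"fn": "play_rows", "kwargs": {
  "moves": [
    [0, 0, 0, 0, 0, 0.015, 1],
    [0, 0, 0, 0, 0, 0.03, 1],
    [0, 0, 0, 0, 0, 0.04, 1],
    [0, 0, 0, 0, 0, 0.045, 1],
    [0, 0, 0, 0, 0, 0.047, 1],
    [0, 0, 0, 0, 0, 0.048, 1],
    [0, 0, 0, 0, 0, 0.049, 1],
    [0, 0, 0, 0, 0, 0.05, 1],
    [0, 0, 0, 0, 0, 0.05, 1],
    [0, 0, 0, 0, 0, 0.05, 1]
  ]
}}

```text
clock: 20.23
eef_pos: [0.636, 0.0333, 0.0755]
eef_rot: [-3.141, -0.001, -0.001]
ft_force: [-1.7, 0.1, 2.2]
opening: 0.008
gripper_force: 69.5
```

Contact as expected. Release, lift, and go to the small fusee.

{"fn": "play_rows", "kwargs": {
  "moves": [
    [0, 0, 0, 0, 0, 0, 0.6],
    [0, 0, 0, 0, 0, 0, 0.6],
    [0, 0, 0, 0, 0, 0, 0.6],
    [0, 0, 0, 0, 0, 0, 0.6],
    [0, 0, 0, 0, 0, -0.001, 0.6],
    [0, 0, 0, 0, 0, -0.02, 0.6],
    [0, 0, 0, 0, 0, -0.05, 0.6],
    [0, 0, 0, 0, 0, -0.075, 0.6],
    [0, 0, 0, 0, 0, -0.08, 0.6],
    [0, 0, 0, 0, 0, -0.08, 0.6]
  ]
}}

```text
clock: 21.07
eef_pos: [0.6371, 0.0333, 0.1574]
eef_rot: [-3.141, -0.001, -0.007]
ft_force: [-0.2, -0.5, -0.4]
opening: 0.0347
gripper_force: 0.0
```

```bash
python3 -c "
from h import *
st(); go(.4365,-.228,.12)"
```

```text
{'clock': 21.0667, 'eef_pos': [0.6371, 0.0333, 0.1574], 'eef_rot': [-3.1411, -0.0012, -0.0073], 'ft_force': [-0.1528, -0.4679, -0.4368], 'opening': 0.0347, 'gripper_force': 0.0} j6 1.5330490792638833
[-0.0005, -0.0047, 0.0008, -0.201, 0.2611, 0.0363]
```

{"fn": "play_rows", "kwargs": {
  "moves": [
    [0, 0, 0, -0.025, 0.031, 0, 0.5],
    [0, 0, 0, -0.05, 0.063, 0, 0.5],
    [0, 0, 0, -0.075, 0.095, 0, 0.5],
    [0, 0, 0, -0.1, 0.127, 0, 0.5],
    [0, 0, 0, -0.125, 0.16, 0, 0.5],
    [0, 0, 0, -0.15, 0.195, 0, 0.5],
    [0, 0, 0, -0.175, 0.227, 0, 0.5],
    [0, 0, 0, -0.195, 0.252, 0.01, 0.5],
    [0, 0, 0, -0.201, 0.261, 0.036, 0.5],
    [0, 0, 0, -0.201, 0.261, 0.036, 0.5],
    [0, 0, 0, -0.201, 0.261, 0.036, 0.5],
    [0, 0, 0, -0.201, 0.261, 0.036, 0.5]
  ]
}}

```text
clock: 22.07
eef_pos: [0.4347, -0.227, 0.1176]
eef_rot: [-3.14, -0.002, 0.005]
ft_force: [0.1, -0.1, 0.1]
opening: 0.0428
gripper_force: 0.0
```

```bash
python3 -c "
from h import *
st(); go(.4365,-.2285,.053)"
```

```text
{'clock': 22.0667, 'eef_pos': [0.4347, -0.227, 0.1176], 'eef_rot': [-3.1396, -0.002, 0.0045], 'ft_force': [0.1371, -0.104, 0.1404], 'opening': 0.0428, 'gripper_force': 0.0} j6 0.9724480164325767
[-0.002, 0.0029, 0.0013, 0.002, 0.0016, 0.0646]
```

{"fn": "play_rows", "kwargs": {
  "moves": [
    [0, 0, 0, 0.002, 0.002, 0.025, 0.5],
    [0, 0, 0, 0.002, 0.002, 0.05, 0.5],
    [0, 0, 0, 0.002, 0.002, 0.064, 0.5],
    [0, 0, 0, 0.002, 0.002, 0.064, 0.5],
    [0, 0, 0, 0.002, 0.002, 0.064, 0.5],
    [0, 0, 0, 0.002, 0.002, 0.064, 1],
    [0, 0, 0, 0.002, 0.002, 0.064, 1],
    [0, 0, 0, 0.002, 0.002, 0.064, 1],
    [0, 0, 0, 0.002, 0.002, 0.064, 1],
    [0, 0, 0, 0.002, 0.002, 0.064, 1],
    [0, 0, 0, 0.002, 0.002, 0.064, 1],
    [0, 0, 0, 0.002, 0.002, 0.064, 1]
  ]
}}

```text
clock: 23.07
eef_pos: [0.4377, -0.2304, 0.056]
eef_rot: [3.14, 0.001, 0.002]
ft_force: [-0.3, 0.5, 5.2]
opening: 0.0055
gripper_force: 68.7
```

{"fn": "play_rows", "kwargs": {
  "moves": [
    [0, 0, 0, 0, 0, -0.02, 1],
    [0, 0, 0, 0, 0, -0.05, 1],
    [0, 0, 0, 0, 0, -0.09, 1],
    [0, 0, 0, 0, 0, -0.12, 1],
    [0, 0, 0, 0, 0, -0.12, 1],
    [0, 0, 0, 0, 0, -0.12, 1]
  ]
}}

```text
clock: 23.57
eef_pos: [0.4375, -0.2305, 0.1762]
eef_rot: [3.14, 0.001, 0.003]
ft_force: [0.0, 1.5, -2.0]
opening: 0.0052
gripper_force: 68.7
```

```bash
python3 -c "
from h import *
st(); w=intray(0,-.046,.1);  go(*w); print(w)"
```

```text
{'clock': 23.5667, 'eef_pos': [0.4375, -0.2305, 0.1762], 'eef_rot': [3.1396, 0.0009, 0.0029], 'ft_force': [0.0399, 1.4832, -2.0495], 'opening': 0.0052, 'gripper_force': 68.728} j6 0.97092760759026
[0.002, -0.0018, 0.0005, 0.2087, -0.1844, 0.0762]
[ 0.64618106 -0.04622251  0.1       ]
```

{"fn": "play_rows", "kwargs": {
  "moves": [
    [0, 0, 0, 0.026, -0.023, 0, 1],
    [0, 0, 0, 0.052, -0.046, 0, 1],
    [0, 0, 0, 0.078, -0.069, 0, 1],
    [0, 0, 0, 0.104, -0.092, 0, 1],
    [0, 0, 0, 0.13, -0.115, 0, 1],
    [0, 0, 0, 0.156, -0.138, 0, 1],
    [0, 0, 0, 0.182, -0.161, 0.01, 1],
    [0, 0, 0, 0.209, -0.184, 0.03, 1],
    [0, 0, 0, 0.209, -0.184, 0.06, 1],
    [0, 0, 0, 0.209, -0.184, 0.07, 1],
    [0, 0, 0, 0.209, -0.184, 0.07, 1],
    [0, 0, 0, 0.209, -0.184, 0.07, 1]
  ]
}}

```text
clock: 24.57
eef_pos: [0.6434, -0.0461, 0.1014]
eef_rot: [-3.14, 0.0, 0.012]
ft_force: [-0.6, 0.3, -0.7]
opening: 0.0051
gripper_force: 68.8
```

```bash
python3 -c "
from h import *
st(); w=intray(0,-.046,.061);  go(*w)"
```

```text
{'clock': 24.5667, 'eef_pos': [0.6434, -0.0461, 0.1014], 'eef_rot': [-3.1404, 0.0002, 0.0118], 'ft_force': [-0.6444, 0.2818, -0.713], 'opening': 0.0051, 'gripper_force': 68.7778} j6 1.4114722550448802
[-0.0012, 0.0075, -0.0001, 0.0031, 0.0001, 0.0403]
```

{"fn": "play_rows", "kwargs": {
  "moves": [
    [0, 0, 0, 0.001, 0, 0.015, 1],
    [0, 0, 0, 0.001, 0, 0.028, 1],
    [0, 0, 0, 0.001, 0, 0.036, 1],
    [0, 0, 0, 0.001, 0, 0.04, 1],
    [0, 0, 0, 0.001, 0, 0.041, 1],
    [0, 0, 0, 0.001, 0, 0.042, 1],
    [0, 0, 0, 0.001, 0, 0.043, 1],
    [0, 0, 0, 0.001, 0, 0.043, 1]
  ]
}}

```text
clock: 25.23
eef_pos: [0.6465, -0.0457, 0.0613]
eef_rot: [-3.141, -0.001, 0.002]
ft_force: [0.0, 0.5, -1.0]
opening: 0.0056
gripper_force: 68.8
```

{"fn": "play_rows", "kwargs": {
  "moves": [
    [0, 0, 0, 0, 0, 0.001, 1],
    [0, 0, 0, 0, 0, 0.0015, 1],
    [0, 0, 0, 0, 0, 0.0015, 1]
  ]
}}

```text
clock: 25.48
eef_pos: [0.6468, -0.0456, 0.0611]
eef_rot: [-3.141, -0.001, 0.0]
ft_force: [-2.4, -0.1, 5.0]
opening: 0.0055
gripper_force: 69.5
```

{"fn": "play_rows", "kwargs": {
  "moves": [
    [0, 0, 0, 0, 0, 0, 0.6],
    [0, 0, 0, 0, 0, 0, 0.6],
    [0, 0, 0, 0, 0, 0, 0.6],
    [0, 0, 0, 0, 0, 0, 0.6],
    [0, 0, 0, 0, 0, -0.001, 0.6],
    [0, 0, 0, 0, 0, -0.02, 0.6],
    [0, 0, 0, 0, 0, -0.05, 0.6],
    [0, 0, 0, 0, 0, -0.085, 0.4],
    [0, 0, 0, 0, 0, -0.09, 0.2],
    [0, 0, 0, 0, 0, -0.09, 0]
  ]
}}

```text
clock: 26.32
eef_pos: [0.6487, -0.046, 0.1539]
eef_rot: [3.141, 0.001, 0.01]
ft_force: [-0.0, 0.3, 0.2]
opening: 0.0694
gripper_force: 0.0
```

```bash
python3 -c "
from h import *
st(); go(.476,-.1245,.1,.308)
shot('t1',[('scene',[.64,0,.03]),('top',[.475,-.125,.02])],4,(50,37))"
```

```text
{'clock': 26.3167, 'eef_pos': [0.6487, -0.046, 0.1539], 'eef_rot': [3.1409, 0.0012, 0.0104], 'ft_force': [-0.0103, 0.2617, 0.247], 'opening': 0.0694, 'gripper_force': 0.0} j6 1.4118685790378598
[0.0017, -0.0065, -0.3072, -0.1731, 0.0783, 0.0528]
scene crop origin 273 207
top crop origin 313 177
```

View pics/t1.png

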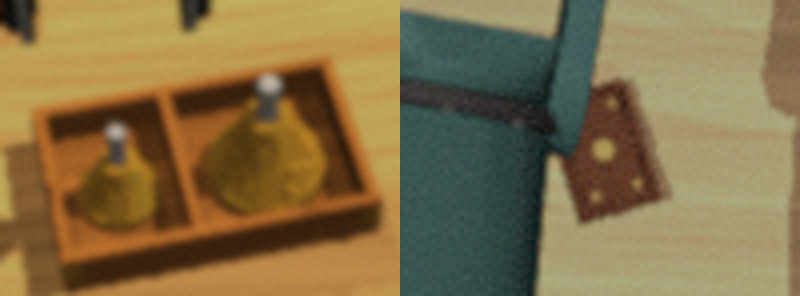

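Both fusees stand in their bays (left crop, arbors at (117,135) and (268,90)); base confirmed at (603,150). Go over the base.

{"fn": "play_rows", "kwargs": {
  "moves": [
    [0, 0, -0.06, -0.035, 0.015, 0, 0],
    [0, 0, -0.12, -0.07, 0.03, 0, 0],
    [0, 0, -0.18, -0.105, 0.047, 0, 0],
    [0, 0, -0.24, -0.14, 0.063, 0.02, 0],
    [0, -0.004, -0.307, -0.173, 0.078, 0.04, 0],
    [0, -0.004, -0.307, -0.173, 0.078, 0.053, 0],
    [0, -0.004, -0.307, -0.173, 0.078, 0.053, 0],
    [0, -0.004, -0.307, -0.173, 0.078, 0.053, 0],
    [0, -0.004, -0.307, -0.173, 0.078, 0.053, 0]
  ]
}}

```text
clock: 27.17
eef_pos: [0.4743, -0.1237, 0.0967]
eef_rot: [-3.103, -0.482, 0.008]
ft_force: [0.7, 0.0, 0.3]
opening: 0.0852
gripper_force: 0.0
```

```bash
python3 -c "
from h import *
st(); go(.476,-.1245,.015,.306)"
```

```text
{'clock': 27.1667, 'eef_pos': [0.4743, -0.1237, 0.0967], 'eef_rot': [-3.1034, -0.4818, 0.0084], 'ft_force': [0.711, 0.0212, 0.3019], 'opening': 0.0852, 'gripper_force': 0.0} j6 0.8934221604582318
[-0.0018, 0.0052, 0.002, 0.0018, 0.0015, 0.0817]
```

{"fn": "play_rows", "kwargs": {
  "moves": [
    [-0.001, 0.004, 0.002, 0.002, 0.0015, 0.03, 0],
    [-0.001, 0.004, 0.002, 0.002, 0.0015, 0.055, 0],
    [-0.001, 0.004, 0.002, 0.002, 0.0015, 0.072, 0],
    [-0.001, 0.004, 0.002, 0.002, 0.0015, 0.08, 0],
    [-0.001, 0.004, 0.002, 0.002, 0.0015, 0.0815, 0],
    [-0.001, 0.004, 0.002, 0.002, 0.0015, 0.0815, 0],
    [-0.001, 0.004, 0.002, 0.002, 0.0015, 0.0815, 0]
  ]
}}

```text
clock: 27.75
eef_pos: [0.4769, -0.1249, 0.0166]
eef_rot: [3.104, 0.479, 0.001]
ft_force: [0.5, 0.7, 0.3]
opening: 0.0857
gripper_force: 0.0
```

{"fn": "play_rows", "kwargs": {
  "moves": [
    [0, 0, 0, 0, 0, 0, 0.3],
    [0, 0, 0, 0, 0, 0, 0.4],
    [0, 0, 0, 0, 0, 0, 0.5],
    [0, 0, 0, 0, 0, 0, 0.6],
    [0, 0, 0, 0, 0, 0, 0.6],
    [0, 0, 0, 0, 0, 0, 0.6],
    [0, 0, 0, 0, 0, 0, 0.6]
  ],
  "grip_force": 40
}}

```text
clock: 28.33
eef_pos: [0.4764, -0.1251, 0.0167]
eef_rot: [3.104, 0.478, 0.002]
ft_force: [-0.7, -0.1, 5.6]
opening: 0.0586
gripper_force: 43.6
```

{"fn": "play_rows", "kwargs": {
  "moves": [
    [0, 0, 0, 0, 0, -0.02, 0.7],
    [0, 0, 0, 0, 0, -0.05, 0.7],
    [0, 0, 0, 0, 0, -0.09, 0.7],
    [0, 0, 0, 0, 0, -0.12, 0.7],
    [0, 0, 0, 0, 0, -0.13, 0.7],
    [0, 0, 0, 0, 0, -0.13, 0.7]
  ]
}}

```text
clock: 28.83
eef_pos: [0.4773, -0.1253, 0.1484]
eef_rot: [3.102, 0.478, 0.007]
ft_force: [1.1, 0.5, -2.1]
opening: 0.0584
gripper_force: 44.0
```

```bash
python3 -c "
from h import *
st(); w=inrest(.055,0,.0167+.06); print(w); go(*w,*REST[1:]); go(.5,.05,.15,REST[1],.1)
shot('r1',[('scene',[.476,-.125,.13]),('top',[.476,-.125,.13])],4,(50,37))"
```

```text
{'clock': 28.8333, 'eef_pos': [0.4773, -0.1253, 0.1484], 'eef_rot': [3.1021, 0.4779, 0.0069], 'ft_force': [1.1452, 0.4501, -2.0978], 'opening': 0.0584, 'gripper_force': 43.9758} j6 0.8935622420782302
[0.61468205 0.25187262 0.10890927]
[-0.0852, 0.3379, 0.4964, 0.2444, -0.3185, 0.0393]
[-0.0226, 0.0932, 0.5009, 0.0745, -0.1603, -0.0019]
scene crop origin 208 123
top crop origin 317 175
```

View pics/r1.png

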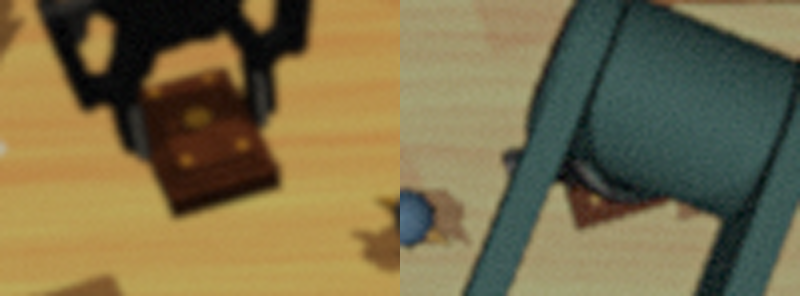

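{"fn": "play_rows", "kwargs": {
  "moves": [
    [-0.01, 0.03, 0.05, 0.02, -0.028, 0, 0.7],
    [-0.02, 0.06, 0.1, 0.042, -0.056, 0, 0.7],
    [-0.03, 0.1, 0.16, 0.064, -0.085, 0, 0.7],
    [-0.04, 0.13, 0.22, 0.087, -0.115, 0, 0.7],
    [-0.05, 0.16, 0.28, 0.11, -0.145, 0, 0.7],
    [-0.055, 0.2, 0.33, 0.132, -0.174, 0, 0.7],
    [-0.06, 0.24, 0.38, 0.155, -0.203, 0, 0.7],
    [-0.065, 0.27, 0.43, 0.178, -0.232, 0, 0.7],
    [-0.075, 0.3, 0.48, 0.2, -0.262, 0, 0.7],
    [-0.085, 0.338, 0.496, 0.222, -0.29, 0.005, 0.7],
    [-0.085, 0.338, 0.496, 0.2444, -0.3185, 0.01, 0.7],
    [-0.085, 0.338, 0.496, 0.2444, -0.3185, 0.02, 0.7]
  ]
}}

```text
clock: 29.93
eef_pos: [0.612, 0.2586, 0.1207]
eef_rot: [3.054, -0.29, 0.524]
ft_force: [0.2, -0.6, -1.9]
opening: 0.0584
gripper_force: 44.1
```

{"fn": "play_rows", "kwargs": {
  "moves": [
    [0, 0, 0, 0, 0, 0, 0.7],
    [0, 0, 0, 0, 0, 0, 0.7],
    [0, 0, 0, 0, 0, 0, 0.7]
  ]
}}

```text
clock: 30.18
eef_pos: [0.6116, 0.2511, 0.1228]
eef_rot: [3.048, -0.3, 0.523]
ft_force: [0.5, 0.2, -0.8]
opening: 0.0581
gripper_force: 44.1
```

```bash
python3 -c "
from h import *
st(); w=inrest(.053,0,.0167+.008); print(w); go(*w,*REST[1:])"
```

```text
{'clock': 30.1833, 'eef_pos': [0.6116, 0.2511, 0.1228], 'eef_rot': [3.0484, -0.2996, 0.523], 'ft_force': [0.4881, 0.2012, -0.8066], 'opening': 0.0581, 'gripper_force': 44.0976} j6 2.217656873482945
[0.63033011 0.24877385 0.05937609]
[0.0012, 0.0101, -0.0002, -0.0034, -0.0014, 0.0661]
```

{"fn": "play_rows", "kwargs": {
  "moves": [
    [0, 0.005, 0, -0.003, -0.001, 0.025, 0.7],
    [0, 0.01, 0, -0.003, -0.001, 0.045, 0.7],
    [0, 0.01, 0, -0.003, -0.001, 0.058, 0.7],
    [0, 0.01, 0, -0.003, -0.001, 0.064, 0.7],
    [0, 0.01, 0, -0.003, -0.001, 0.066, 0.7],
    [0, 0.01, 0, -0.003, -0.001, 0.066, 0.7],
    [0, 0.01, 0, -0.003, -0.001, 0.066, 0.7]
  ]
}}

```text
clock: 30.77
eef_pos: [0.6326, 0.25, 0.0632]
eef_rot: [3.047, -0.299, 0.547]
ft_force: [0.1, -0.1, -1.8]
opening: 0.0584
gripper_force: 44.1
```

```bash
python3 -c "
from h import *
st(); w=inrest(.053,0,.0167); print(w); go(*w,*REST[1:])"
```

```text
{'clock': 30.7667, 'eef_pos': [0.6326, 0.25, 0.0632], 'eef_rot': [3.0466, -0.2994, 0.5467], 'ft_force': [0.1055, -0.1381, -1.7582], 'opening': 0.0584, 'gripper_force': 44.0934} j6 2.2339632338832676
[0.63302104 0.24824097 0.05186111]
[-0.0025, -0.0049, -0.0008, -0.0032, 0.0017, 0.0109]
```

{"fn": "play_rows", "kwargs": {
  "moves": [
    [0, -0.003, 0, -0.002, 0.001, 0.004, 0.7],
    [0, -0.004, 0, -0.003, 0.001, 0.007, 0.7],
    [0, -0.004, 0, -0.003, 0.001, 0.008, 0.7],
    [0, -0.004, 0, -0.003, 0.001, 0.009, 0.7],
    [0, -0.004, 0, -0.003, 0.001, 0.009, 0.7]
  ]
}}

```text
clock: 31.18
eef_pos: [0.6318, 0.2491, 0.0523]
eef_rot: [3.048, -0.298, 0.537]
ft_force: [-0.4, -0.6, -1.4]
opening: 0.0586
gripper_force: 44.1
```

{"fn": "play_rows", "kwargs": {
  "moves": [
    [0, 0, 0, 0, 0, 0.001, 0.7],
    [0, 0, 0, 0, 0, 0.0015, 0.7],
    [0, 0, 0, 0, 0, 0.002, 0.7],
    [0, 0, 0, 0, 0, 0.002, 0.7]
  ]
}}

```text
clock: 31.52
eef_pos: [0.6321, 0.2491, 0.0521]
eef_rot: [3.048, -0.299, 0.537]
ft_force: [-7.1, -0.5, 7.4]
opening: 0.0585
gripper_force: 45.2
```

```bash
python3 -c "
from h import *
st(); w=inrest(.045,0,.0167); print(w); go(*w,*REST[1:])"
```

```text
{'clock': 31.5167, 'eef_pos': [0.6321, 0.2491, 0.0521], 'eef_rot': [3.0476, -0.2985, 0.5368], 'ft_force': [-7.134, -0.5371, 7.4424], 'opening': 0.0585, 'gripper_force': 45.2303} j6 2.2339211215515533
[0.62564921 0.2497008  0.04911793]
[-0.0012, 0.0014, 0.0, -0.007, 0.0007, 0.0007]
```

{"fn": "play_rows", "kwargs": {
  "moves": [
    [0, 0, 0, -0.001, 0, -0.001, 0.7],
    [0, 0, 0, -0.002, 0, -0.001, 0.7],
    [0, 0, 0, -0.003, 0, -0.001, 0.7],
    [0, 0, 0, -0.004, 0, -0.001, 0.7],
    [0, 0, 0, -0.005, 0, -0.001, 0.7],
    [0, 0, 0, -0.006, 0, -0.001, 0.7],
    [0, 0, 0, -0.006, 0, -0.001, 0.7]
  ]
}}

```text
clock: 32.1
eef_pos: [0.6277, 0.2504, 0.0506]
eef_rot: [3.048, -0.298, 0.542]
ft_force: [1.4, 0.5, 5.1]
opening: 0.0582
gripper_force: 44.8
```

{"fn": "play_rows", "kwargs": {
  "moves": [
    [0, 0, 0, -0.001, 0, 0, 0.7],
    [0, 0, 0, -0.002, 0, 0, 0.7],
    [0, 0, 0, -0.002, 0, 0, 0.7],
    [0, 0, 0, -0.002, 0, 0, 0.7]
  ]
}}

```text
clock: 32.43
eef_pos: [0.6259, 0.2507, 0.0499]
eef_rot: [3.048, -0.298, 0.542]
ft_force: [-0.0, 0.1, 5.4]
opening: 0.0581
gripper_force: 44.8
```

```bash
python3 -c "
from h import *
st(); w=inrest(.045,0,.0167); go(*w,*REST[1:])"
```

```text
{'clock': 32.4333, 'eef_pos': [0.6259, 0.2507, 0.0499], 'eef_rot': [3.0481, -0.2983, 0.5418], 'ft_force': [-0.0088, 0.0656, 5.4114], 'opening': 0.0581, 'gripper_force': 44.7667} j6 2.2439061564712754
[-0.0028, -0.0016, -0.0001, -0.0003, 0.0011, 0.0008]
```

{"fn": "play_rows", "kwargs": {
  "moves": [
    [0, 0, 0, -0.001, 0, 0, 0.7],
    [0, 0, 0, -0.002, 0, 0, 0.7],
    [0, 0, 0, -0.003, 0, 0, 0.7],
    [0, 0, 0, -0.003, 0, 0, 0.7]
  ]
}}

```text
clock: 32.77
eef_pos: [0.6231, 0.2513, 0.0489]
eef_rot: [3.048, -0.298, 0.542]
ft_force: [0.2, -0.4, 6.1]
opening: 0.058
gripper_force: 44.8
```

{"fn": "play_rows", "kwargs": {
  "moves": [
    [0, 0, 0, -0.001, 0, 0, 0.7],
    [0, 0, 0, -0.002, 0, 0, 0.7],
    [0, 0, 0, -0.003, 0, 0, 0.7],
    [0, 0, 0, -0.003, 0, 0, 0.7]
  ]
}}

```text
clock: 33.1
eef_pos: [0.6227, 0.2513, 0.049]
eef_rot: [3.047, -0.299, 0.55]
ft_force: [7.9, -1.5, 4.1]
opening: 0.058
gripper_force: 44.3
```

```bash
python3 -c "
from h import *
st(); w=inrest(.045,0,.0167); go(*w,*REST[1:])"
```

```text
{'clock': 33.1, 'eef_pos': [0.6227, 0.2513, 0.049], 'eef_rot': [3.0471, -0.2991, 0.5502], 'ft_force': [7.9324, -1.4806, 4.1231], 'opening': 0.058, 'gripper_force': 44.2942} j6 2.25209908011934
[-0.0037, -0.0069, -0.0008, 0.003, 0.001, 0.001]
```

{"fn": "play_rows", "kwargs": {
  "moves": [
    [0, -0.003, 0, 0.001, 0, 0, 0.7],
    [0, -0.005, 0, 0.001, 0, 0, 0.5],
    [0, -0.005, 0, 0.001, 0, 0, 0.15],
    [0, -0.005, 0, 0.001, 0, 0, 0.1],
    [0, -0.005, 0, 0.001, 0, 0, 0],
    [0, -0.005, 0, 0.001, 0, 0, 0],
    [0, -0.005, 0, 0.001, 0, 0, 0],
    [0, -0.005, 0, 0.001, 0, -0.02, 0],
    [0, -0.005, 0, 0.001, 0, -0.05, 0],
    [0, -0.005, 0, 0.001, 0, -0.09, 0],
    [0, -0.005, 0, 0.001, 0, -0.12, 0],
    [0, -0.005, 0, 0.001, 0, -0.12, 0]
  ]
}}

```text
clock: 34.1
eef_pos: [0.5821, 0.2614, 0.1689]
eef_rot: [3.054, -0.299, 0.55]
ft_force: [0.9, 0.1, 1.3]
opening: 0.0853
gripper_force: 0.0
```

```bash
python3 -c "
from h import *
st(); go(.35,.0,.26,REST[1],0)"
```

```text
{'clock': 34.1, 'eef_pos': [0.5821, 0.2614, 0.1689], 'eef_rot': [3.0535, -0.2987, 0.5499], 'ft_force': [0.9414, 0.11, 1.3399], 'opening': 0.0853, 'gripper_force': 0.0} j6 2.2408208850063183
[-0.01, -0.3554, 0.0005, -0.1337, 0.3002, -0.1499]
```

{"fn": "play_rows", "kwargs": {
  "moves": [
    [0, -0.05, 0, -0.01, 0, -0.035, 0],
    [0, -0.1, 0, -0.02, 0.03, -0.055, 0],
    [0, -0.15, 0, -0.035, 0.065, -0.07, 0],
    [0, -0.2, 0, -0.05, 0.1, -0.085, 0],
    [0, -0.25, 0, -0.07, 0.135, -0.1, 0],
    [0, -0.3, 0, -0.09, 0.17, -0.11, 0],
    [0, -0.35, 0, -0.1, 0.2, -0.12, 0],
    [0, -0.355, 0, -0.11, 0.235, -0.13, 0],
    [0, -0.355, 0, -0.125, 0.27, -0.14, 0],
    [0, -0.355, 0, -0.134, 0.3, -0.15, 0],
    [0, -0.355, 0, -0.134, 0.3, -0.15, 0]
  ]
}}

```text
clock: 35.02
eef_pos: [0.3467, -0.0046, 0.2565]
eef_rot: [3.125, -0.316, -0.013]
ft_force: [0.8, -0.3, -0.5]
opening: 0.0852
gripper_force: 0.0
```

```bash
python3 - <<'E'
from h import *
st(); t=viewer.read_camera("top"); s=viewer.read_camera("scene")
def c(p,X,hw,k):
    u,v=proj(p,X)[0].astype(int); print(u-hw[0],v-hw[1]); return cv2.resize(p["image"][v-hw[1]:v+hw[1],u-hw[0]:u+hw[0]],None,fx=k,fy=k,interpolation=cv2.INTER_CUBIC)
a=np.hstack([c(t,inrest(.06,0,.0),(40,30),5),c(s,inrest(.05,0,0),(40,30),5)])
b=np.hstack([c(t,[.65,-.24,.05],(40,28),5),c(s,[.65,-.24,.05],(40,28),5)])
cv2.imwrite("pics/fin.png",np.vstack([a,b]))
# expected footprint of placed base, top face corners (step 5+ mm at top) / lower edges
o=inrest(.0475,-.0,.016)
E
```

```text
{'clock': 35.0167, 'eef_pos': [0.3467, -0.0046, 0.2565], 'eef_rot': [3.1253, -0.3162, -0.0133], 'ft_force': [0.7882, -0.2761, -0.4787], 'opening': 0.0852, 'gripper_force': 0.0} j6 1.595941947886318
191 120
399 202
367 123
165 224
```

View pics/fin.png

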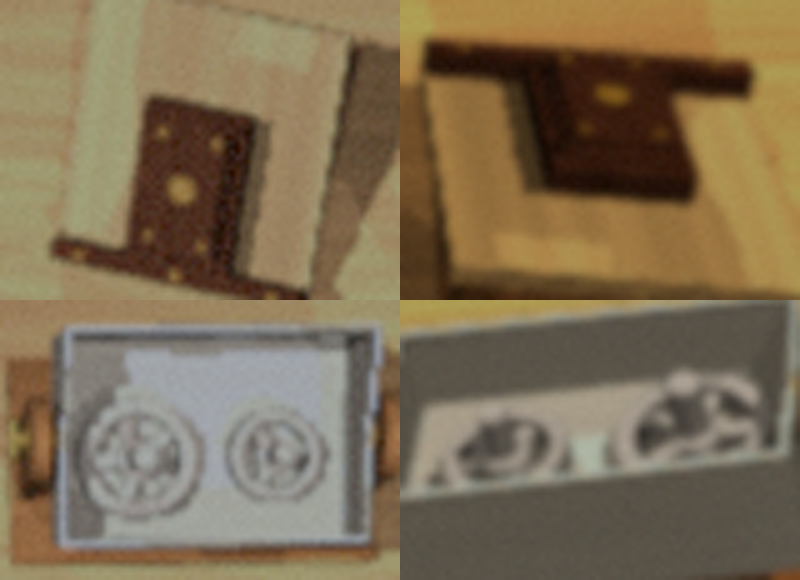

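The base sits square on the rest with its end against the cleat (screws and cleat both slope about 0.22 in the top crop), and both wheels lie flat in the bin. Handing in.

```bash
python3 -c "
from h import *
print(order.hand_in())"
```

```text
the job is handed in; nothing more can be done
None
```

The bench is cleared and the job is handed in at about 35 s of the 138 s allowed: both flywheels are flat in the bin, both fusees stand in their bays, and the rosewood base is square against the cleat. I did not touch the bird's head or the bell, and no verdict came back with the hand-in.

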